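# Hold a whistle tube up over the bore light

### The arm

A 7-joint arm with a two-finger parallel gripper is mounted at the origin on the work surface. World frame = base frame: x ahead of the robot, y to its left, z up, the work surface at z = 0. Lengths are in m, angles in rad, forces in N, time in s.
With the tool pointing down it reaches from about 0.4 to 0.85 m from the base axis. Payload 4.5 kg.
Tool frame: the origin (TCP) lies midway between the tips of the shut fingers; the grasp point (between the pads) lies 19 mm behind it (r.grip_point_offset is the distance from the TCP to the grasp point, in m); z points along the fingers, y is the line along which they close (so a half turn about z gives the same grasp; the last joint's range is limited). The gripper opens to 88 mm and grips with 3 to 60 N. Pads are 18 mm wide; open, the fingers measure 123 mm over their backs; the gripper's body (75 mm by 187 mm) begins 45 mm behind the grasp point.
Start: joints at [1.275, 0.689, -0.195, 1.565, 0.157, 0.902, -0.215], TCP at [0.202, -0.591, 0.239] pointing down, gripper open.
Joint ranges: [-3.01, 3.01], [-0.46, 2.08], [-1.47, 1.51], [0.13, 2.56], [-1, 4.14], [0.04, 2.09], [-2.66, 2.66]. Speed limits (rad/s): [2.57, 2.57, 3.14, 3.14, 3.14, 3.14, 3.14].

### API

Orientations are given as a unit quaternion [x, y, z, w].
In Python, from plant import r, optics gives the robot as it stands.
- The arm moves only by the shell command python3 -m pendant 'ROWS' [OPENING] [FORCE]. ROWS is JSON, a list of rows, each a list of 6 numbers: the shift along the tool's x, y, z as a fraction of full scale, then the turn, a rotation vector about the tool's x, y, z as a fraction of full scale. A call has 1 to 5 rows; each row shifts and turns the commanded pose from where the row before left it, along the tool's axes as they then stand; what a row does not reach is not made up. Full scale, the value 1, is 0.025 m for a shift and pi rad for a turn. A row lasts 1/12 s, in which the tool goes at most 41.7 mm and 7.16 degrees, less where a joint would pass 70% of its speed; a pose out of reach is approached as far as the arm can. A call with a number of a shift or a turn outside -1 to 1 is refused whole. A call with a gripper value outside its range is refused whole. OPENING is the opening, from -1 (shut) to 1 (fully open), set as the call begins (- or left out, the last holds). The fingers move at their own pace and stop on an object; FORCE is the grip in N (left out, the last holds). Time passes only in rows, so rows that do not move let the fingers close. It gives the time, the measured TCP pose, the force, the opening and the grip force at its end, in the units of the state.
- r.get_state(): the state, without advancing time (a new reading comes with each control period).
- optics.snapshot(name): name is "side" or "top"; returns (picture, depth): 480x640x3 uint8, blue, green, red; 480x640 float32, m along the optical axis (not along the pixel's ray), 0 where there is no reading.
- optics.calibration(name): a dict with "vfov" (degrees; the focal length in pixels is half the picture's height over the tangent of half this angle, whatever the lens; pixels are square), "cx", "cy" (the principal point, pixels), "k1" (the pictures are not rectified: a ray, as slopes to the right and down, at radius r is drawn at 1 + k1 r^2 times it, then the intrinsics apply), "cam_to_world" (4x4, takes a point from camera to world coordinates). Camera axes: x right, y up, looking along -z (the intrinsics and any distortion apply to the point x, -y, -z); pixel columns grow to the right and rows downward; lengths in m; the calibration is good to about 2 mm. A picture is of the moment at which its call begins. calibration takes no time and is no camera call.
- r.finish_job(): hands the job in; it is judged then, once.
The state is a dict: "clock": time; "q": joint angles; "qd": joint speeds; "joint_torque": joint torques, N m; "tool_pos": TCP position; "eef_rot": TCP orientation; "contact_force": force on the tool from outside, world axes, zero at the start; "moment": the same for the moment, N m; "opening": opening from 0.0 (shut) to 1.0 (fully open); "finger_force": force on a finger pad.
Only numpy, scipy, OpenCV 4.12 (cv2) and the standard library are available. Lean on these libraries where they do the work, as an engineer would, in place of code of your own. Each camera call takes 0.05 s, during which the arm holds its last target. There are 200 camera calls.

### The job

I want to sight down the bore of the matte olive whistle tube for burrs before its insert goes in. Draw the olive tube out of the slotted ash stand, turn it upright with its mouth end (the end with the window) at the top, and finish holding it still over the middle of the lit puck light, its foot two to three centimetres above the light and not touching it at any time: keep it in the gripper, do not put it down. Leave the other two tubes in their grooves and the jar of plugs and the white insert where they are.

Things in the scene. Friction and masses are not known exactly. Their poses are not given: they have to be found in the camera images.
- olive_tube: matte olive whistle tube, the longest of three: straight, round, 260 mm long, 16 mm outside diameter, open at both ends, about 50 g, balanced at mid length. Origin: centre of its foot end; z runs along the tube to the mouth end. It starts in a groove, sloping at 45 degrees, foot down on the robot's side, mouth end up and away; the upper 100 mm stand free beyond the grooves, to be gripped
- olive_mouth (a point): centre of the mouth end of the olive tube, 260 mm from the foot; the window, a dark cut 9 mm long, lies 25 to 34 mm below this end, on the same side (-x of the tube) as the six tone holes
- brass_tube: yellow brass whistle tube like the olive one but 220 mm long; lies in another groove; to be left there. Origin at its foot end, z along the tube
- bright_tube: bright aluminium whistle tube like the olive one but 240 mm long; lies in another groove; to be left there. Origin at its foot end, z along the tube
- stand: slotted stand of pale ash, fixed on the slate: foot board 170 x 182 x 14 mm (x -145 to 25 mm) under a board that rises at 45 degrees towards +x, 162 mm wide, its highest edge 152 mm above the slate. Origin: at the underside, below the upper end of the grooves; +x points away from the robot (yaw up to 0.3 rad either way), z up
- groove_top (a point): middle of the upper end of the stand's middle groove, on the groove's bed. The five grooves are 160 mm long, 18 mm wide, 16 mm deep, 30 mm apart in y, open on top and at the upper end, closed by a toe strip below; tubes lie in the first, third and fifth, in any order
- light: round puck light, fixed, on the slate: black rim 90 mm across, glowing opal top 80 mm across, 14 mm high. Origin at the centre of its underside, z up
- light_top (a point): centre of the glowing top face of the puck light, 14 mm above its underside
- slab: dark slate slab 480 x 680 mm, 15 mm thick, fixed on the bench, under everything else. Origin at the centre of its underside
- jar: squat blue ceramic jar, 82 mm across, 56 mm high, filled with wooden plugs that stand out to about 70 mm; standing loose behind the stand and the light; bystander. Origin at the centre of its underside
- insert: white delrin fipple insert, a 13 mm rod 28 mm long lying on the slate, loose; bystander. Origin at the centre of its underside, x along its length

How it is judged:
On the way:
1. the olive tube is drawn clear of the stand in the gripper (contact force between olive_tube and the fingers above 0.5 N and contact force between olive_tube and stand below 0.05 N and distance of olive_tube from where it was at the start of the episode above 0.04 m), for 0.2 s.
At the end, for the whole second after the job is handed in: Olive tube held by the fingers alone, still, within 8 degrees of vertical, mouth end up, foot centre within 20 mm of the middle of the light seen from above and 10 to 45 mm above its top; the other tubes (foot ends), the jar and the insert within 20 mm of where they were (contact force between olive_tube and the fingers above 0.5 N and angle between olive_tube's own z axis and vertical below 0.14 rad and horizontal distance between olive_tube and light_top below 0.02 m and z of olive_tube in the frame of light_top between 0.01 and 0.045 m and linear speed of olive_tube below 0.03 m/s and contact force between olive_tube and light below 0.05 N and contact force between olive_tube and stand below 0.05 N and distance of each of brass_tube, bright_tube, jar, insert from where it was at the start of the episode below 0.02 m); the arm keeps its last pose, push and grip.
It fails at once if the olive tube strikes the light (contact force between olive_tube and light above 0.5 N).
It fails at once if another tube, the jar or the insert is disturbed (moved more than 20 mm) (distance of any of brass_tube, bright_tube, jar, insert from where it was at the start of the episode above 0.02 m).
It also fails if it takes over 35 s, if anything falls off the work surface, if the arm or the gripper's body presses on something with over 40 N, if the wrist force passes 120 N, or if a joint passes its speed limit or range.

## Working session

There is one attempt and no reset: what is moved stays moved. The work goes in short steps, Python scripts to look and compute and a shell command to move; the robot and the scene stay as the last step left them, time stands still between calls to the robot, and variables do not carry over. Pictures are saved under pics/ and viewed, at most 10 in all, crops included, and the job is handed in when it is done.

```bash
mkdir -p pics; ls
python3 - <<'E'
from plant import r, optics
import cv2,numpy as np
for n in("side","top"):
    p,d=optics.snapshot(n); cv2.imwrite(f"pics/{n}0.png",p); np.save(f"{n}0.npy",d)
    print(n,optics.calibration(n))
s=r.get_state();print(s);print(r.grip_point_offset)
E
```

```text
pics
side {'vfov': 43.95805611175498, 'cx': 319.9892441785241, 'cy': 242.00369870480625, 'k1': -0.08764219321412747, 'cam_to_world': array([[ 0.90169986,  0.32635725, -0.28359884,  0.34490889],
       [-0.43234427,  0.67456826, -0.59836117, -0.5790228 ],
       [-0.00397273,  0.66215452,  0.7493568 ,  0.81837648],
       [ 0.        ,  0.        ,  0.        ,  1.        ]])}
top {'vfov': 53.181319239407316, 'cx': 317.8780382276495, 'cy': 231.44323437000182, 'k1': -0.10231208099504538, 'cam_to_world': array([[ 0.00585181,  0.99910818, -0.04181617,  0.55132537],
       [-0.99993472,  0.00543602, -0.0100501 , -0.0253285 ],
       [-0.00981382,  0.04187225,  0.99907477,  0.89085057],
       [ 0.        ,  0.        ,  0.        ,  1.        ]])}
{'clock': 0.1, 'q': array([ 1.27479354,  0.68991419, -0.19451113,  1.56621103,  0.15734078,
        0.90249073, -0.21510865]), 'qd': array([-9.53297538e-04, -2.88370837e-03,  5.56527010e-05, -2.15815779e-03,
       -2.47213135e-04,  1.41039575e-03, -9.57614627e-05]), 'joint_torque': array([-3.14024204e-03, -5.28500283e+01, -1.27149191e+00, -1.53839475e+01,
       -5.25394140e-02,  1.93656015e-03,  6.06755862e-05]), 'tool_pos': array([ 0.20217762, -0.59081417,  0.23798895]), 'eef_rot': array([ 9.86427449e-01,  1.64195690e-01, -2.08226534e-04, -7.87516554e-04]), 'contact_force': array([ 0.38785492, -0.1423275 ,  0.4352394 ]), 'moment': array([-0.01894897, -0.02488395,  0.00186087]), 'finger_force': 0.0, 'opening': 0.99670533406207}
0.0187
```

View pics/side0.png

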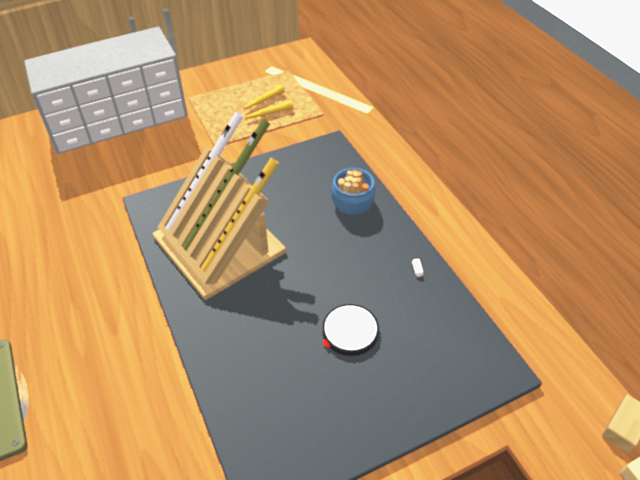

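View pics/top0.png

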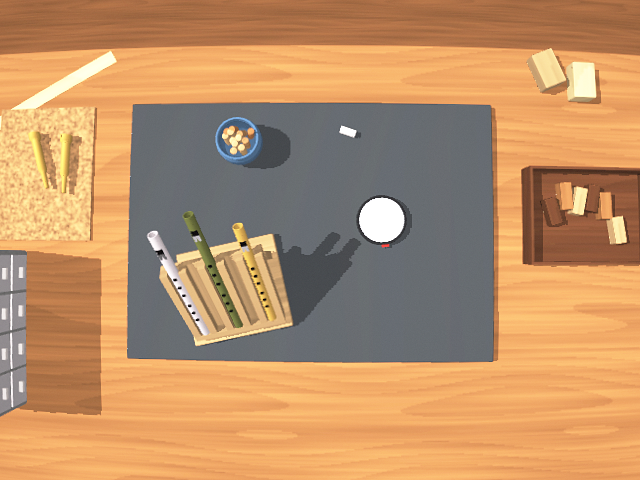

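The side view shows the olive tube in the middle groove, mouth near (265,125) and foot near (190,245), with the light at (351,328). The top view has its mouth at (190,216), its foot at (237,325) and the light at (381,220).

```bash
cat > h.py <<'E'
import numpy as np, cv2
from plant import r, optics
from scipy.spatial.transform import Rotation as R
def K(c):
    f=240/np.tan(np.radians(c["vfov"])/2); return np.array([[f,0,c["cx"]],[0,f,c["cy"]],[0,0,1]]),np.array([c["k1"],0,0,0.])
def rays(n,px):
    c=optics.calibration(n);k,d=K(c);T=c["cam_to_world"]
    u=cv2.undistortPoints(np.float64(px).reshape(-1,1,2),k,d).reshape(-1,2)
    v=np.c_[u[:,0],-u[:,1],-np.ones(len(u))]@T[:3,:3].T   # scaled so depth*v is the point
    return T[:3,3],v
def onplane(n,px,z):
    o,v=rays(n,px); return o+v*((z-o[2])/v[:,2:])
def olive(p):
    hsv=cv2.cvtColor(p,cv2.COLOR_BGR2HSV)
    m=cv2.inRange(hsv,(30,70,25),(50,255,170))
    k,l,s,c=cv2.connectedComponentsWithStats(m)
    return l,s,c
def axis(masks):
    "tube axis as the cut of the two planes through camera and image line; masks: name->pixel array"
    N=[];O=[]
    for n,px in masks.items():
        o,v=rays(n,px); v/=np.linalg.norm(v,axis=1)[:,None]
        N.append(np.linalg.svd(v,full_matrices=False)[2][2]);O.append(o)
    d=np.cross(*N);d/=np.linalg.norm(d); d*=np.sign(d[2])
    p=np.linalg.solve(np.array([*N,d]),[N[0]@O[0],N[1]@O[1],d@[.5,.1,.15]])
    return p,d
def along(n,px,p,d):
    "coordinate along axis p+s*d of the point nearest each pixel's ray"
    o,v=rays(n,px);v=v/np.linalg.norm(v,axis=1)[:,None]
    w=p-o; b=v@d; return (b*(v@w)-w@d)/(1-b*b)
E
python3 - <<'E'
from h import *
M={}
for n in("side","top"):
    p=cv2.imread(f"pics/{n}0.png"); l,s,c=olive(p)
    big=[i for i in range(1,len(s)) if s[i,4]>25]
    print(n,[(s[i].tolist(),c[i].round(0).tolist()) for i in big])
    # light top, glowing
    g=cv2.inRange(p,(235,235,235),(255,255,255));k,ll,ss,cc=cv2.connectedComponentsWithStats(g)
    for i in range(1,k):
        if ss[i,4]>700:
            q=onplane(n,[cc[i]],.029)[0]; print("light",ss[i],cc[i].round(1),q.round(4))
    d=np.load(f"{n}0.npy")
    for nm,px in (("slab",(400,300) if n=="top" else (250,400)),("light",(381,220) if n=="top" else (351,328))):
        o,v=rays(n,[px]);print(nm,(o+v[0]*d[px[1],px[0]]).round(4))
E
```

```text
side [([184, 120, 85, 129, 730], [231.0, 176.0]), ([0, 342, 26, 116, 1303], [8.0, 415.0])]
light [ 533    0  107   73 3924] [603.6  23.8] [1.6918 0.4335 0.029 ]
light [ 325  306   52   44 1798] [350.3 327.4] [ 0.6091 -0.1313  0.029 ]
slab [ 0.4223 -0.1724  0.0155]
light [ 0.61   -0.1319  0.0275]
top [([183, 211, 59, 117, 996], [211.0, 265.0])]
light [ 359  198   45   44 1555] [381.3 219.5] [ 0.6095 -0.1308  0.029 ]
slab [ 0.4642 -0.1661  0.0207]
light [ 0.6086 -0.1302  0.0301]
```

Run:
```python
from h import *
M={}
for n,row in(("side",172),("top",260)):
    p=cv2.imread(f"pics/{n}0.png"); l,s,c=olive(p); i=1+np.argmax([0 if t[0]<50 else t[4] for t in s[1:]])
    y,x=np.where(l==i); M[n]=np.c_[x,y].astype(float)
for lab,cut in(("upper",1),("all",0)):
    m={n:(q[q[:,1]<(172 if n=="side" else 260)] if cut else q) for n,q in M.items()}
    p,d=axis(m)
    print(lab,"p",p.round(4),"d",d.round(3),"slope",np.degrees(np.arcsin(d[2])).round(1),"yaw",np.arctan2(d[1],d[0]).round(3))
    for n in M:
        a=along(n,M[n],p,d); print(n,"s",a.min().round(4),a.max().round(4),"mouth",(p+d*a.max()).round(4),"foot",(p+d*a.min()).round(4))
for n in M:
    D=np.load(f"{n}0.npy");q=M[n].astype(int);o,v=rays(n,M[n]);P=o+v*D[q[:,1],q[:,0]][:,None]
    P=P[np.abs(P[:,2]-.15)<.12]; c=P.mean(0);w=np.linalg.svd(P-c,full_matrices=False)[2][0];w*=np.sign(w[2])
    print(n,"depth c",c.round(4),"dir",w.round(3),"axis dist",np.linalg.norm(np.cross(c-p,d)).round(4))
```

```text
upper p [0.5042 0.1382 0.1361] d [0.701 0.175 0.691] slope 43.7 yaw 0.245
side s -0.1181 0.1384 mouth [0.6012 0.1624 0.2318] foot [0.4214 0.1174 0.0544]
top s -0.1203 0.1446 mouth [0.6055 0.1635 0.236 ] foot [0.4199 0.117  0.0529]
all p [0.5028 0.1389 0.1373] d [0.714 0.17  0.679] slope 42.7 yaw 0.234
side s -0.1176 0.1384 mouth [0.6016 0.1624 0.2312] foot [0.4188 0.1189 0.0575]
top s -0.117 0.1441 mouth [0.6057 0.1634 0.2351] foot [0.4192 0.119  0.0579]
side depth c [0.5236 0.1419 0.1595] dir [0.702 0.141 0.698] axis dist 0.0028
top depth c [0.5254 0.1435 0.1618] dir [0.7   0.159 0.696] axis dist 0.0024
```

Light centre is (0.609, -0.131, 0.029). The olive mouth is near (0.603, 0.163, 0.234), slope 44° and yaw 0.23. The tube length and height both check out. Next is a helper that works out shifts in tool units.

```bash
cat > go.py <<'E'
import sys; from h import *
# go.py x y z [tilt yaw]: shift (tool axes, units of 25 mm) and turn (units of pi) from the measured pose
a=[float(t) for t in sys.argv[1:]]; s=r.get_state(); C=R.from_quat(s["eef_rot"])
print("tcp",s["tool_pos"].round(4),"shift total",(C.inv().apply(np.array(a[:3])-s["tool_pos"])/.025).round(2))
if len(a)>3:
    t,y=np.radians(a[3]),a[4]
    T=R.from_euler("z",y)*R.from_euler("x",np.pi)*R.from_euler("y",t)
    v=(C.inv()*T).as_rotvec(); print("turn total",(v/np.pi).round(4),"rows>=",np.degrees(np.linalg.norm(v))/7.16)
E
python3 go.py 0.45 -0.36 0.33 30 0.23
```

```text
tcp [ 0.2022 -0.5908  0.238 ] shift total [12.37 -5.53 -3.67]
turn total [-0.0088  0.1666  0.0309] rows>= 4.265635388172875
```

```bash
python3 -m pendant '[[0.95,-0.43,-0.28,0,0,0],[0.95,-0.43,-0.28,0,0,0],[0.95,-0.43,-0.28,0,0,0],[0.95,-0.43,-0.28,0,0,0],[0.95,-0.43,-0.28,0,0,0]]' -0.05
python3 -m pendant '[[0.95,-0.43,-0.28,0,0,0],[0.95,-0.43,-0.28,0,0,0],[0.95,-0.43,-0.28,0,0,0],[0.95,-0.43,-0.28,0,0,0],[0.95,-0.43,-0.28,0,0,0]]'
python3 -m pendant '[[0.95,-0.43,-0.28,0,0,0],[0.95,-0.43,-0.28,0,0,0],[0.95,-0.43,-0.28,0,0,0],[0,0,0,0,0,0]]'
python3 go.py 0.51 0.142 0.33 30 0.23
```

```text
clock: 0.52
tool_pos: [0.298, -0.5008, 0.2736]
eef_rot: [0.986, 0.164, -0.0, -0.0]
contact_force: [-0.6, -0.2, -0.1]
opening: 0.645
finger_force: 0.0
clock: 0.93
tool_pos: [0.3928, -0.4115, 0.3087]
eef_rot: [0.986, 0.164, -0.0, -0.0]
contact_force: [0.7, 0.1, 0.1]
opening: 0.471
finger_force: 0.0
clock: 1.27
tool_pos: [0.4548, -0.3537, 0.3308]
eef_rot: [0.986, 0.169, 0.003, -0.001]
contact_force: [0.6, 0.2, -0.1]
opening: 0.477
finger_force: 0.0
tcp [ 0.4548 -0.3537  0.3308] shift total [  8.68 -17.96   0.1 ]
turn total [-0.0094  0.1646  0.0338] rows>= 4.231970331444844
```

```bash
python3 -m pendant '[[0.43,-0.9,0,0,0,0],[0.43,-0.9,0,0,0,0],[0.43,-0.9,0,0,0,0],[0.43,-0.9,0,0,0,0],[0.43,-0.9,0,0,0,0]]'
python3 -m pendant '[[0.43,-0.9,0,0,0,0],[0.43,-0.9,0,0,0,0],[0.43,-0.9,0,0,0,0],[0.43,-0.9,0,0,0,0],[0.43,-0.9,0,0,0,0]]'
python3 -m pendant '[[0.43,-0.9,0,0,0,0],[0.43,-0.9,0,0,0,0],[0.43,-0.9,0,0,0,0],[0.43,-0.9,0,0,0,0],[0.43,-0.9,0,0,0,0]]'
python3 -m pendant '[[0.43,-0.9,0,0,0,0],[0.43,-0.9,0,0,0,0],[0.43,-0.9,0,0,0,0],[0.43,-0.9,0,0,0,0],[0.43,-0.9,0,0,0,0]]'
python3 -m pendant '[[0,0,0,-0.0018,0.033,0.0065],[0,0,0,-0.0018,0.033,0.0065],[0,0,0,-0.0018,0.033,0.0065],[0,0,0,-0.0018,0.033,0.0065],[0,0,0,-0.0018,0.033,0.0065]]'
python3 -m pendant '[[0,0,0,0,0,0],[0,0,0,0,0,0]]'
python3 go.py 0.527 0.145 0.253 30 0.23
```

```text
clock: 1.68
tool_pos: [0.463, -0.2345, 0.3293]
eef_rot: [0.986, 0.164, -0.001, -0.0]
contact_force: [0.3, 0.1, 0.2]
opening: 0.474
finger_force: 0.0
clock: 2.1
tool_pos: [0.4776, -0.1107, 0.3294]
eef_rot: [0.986, 0.164, -0.0, 0.0]
contact_force: [0.6, 0.6, -0.9]
opening: 0.474
finger_force: 0.0
clock: 2.52
tool_pos: [0.4922, 0.013, 0.3294]
eef_rot: [0.986, 0.164, -0.0, 0.0]
contact_force: [0.1, 0.1, -0.7]
opening: 0.477
finger_force: 0.0
clock: 2.93
tool_pos: [0.5068, 0.1368, 0.3293]
eef_rot: [0.986, 0.164, -0.0, 0.0]
contact_force: [0.1, -0.6, 0.8]
opening: 0.477
finger_force: 0.0
clock: 3.35
tool_pos: [0.5067, 0.1346, 0.3297]
eef_rot: [0.961, 0.108, 0.252, -0.028]
contact_force: [1.7, -0.9, -0.3]
opening: 0.473
finger_force: 0.0
clock: 3.52
tool_pos: [0.5062, 0.136, 0.3288]
eef_rot: [0.962, 0.112, 0.248, -0.025]
contact_force: [-0.2, 0.6, 0.4]
opening: 0.471
finger_force: 0.0
tcp [0.5062 0.136  0.3288] shift total [-0.68 -0.18  3.08]
turn total [0.002  0.0062 0.0008] rows>= 0.16643303766735965
```

```bash
python3 -m pendant '[[-0.17,-0.04,0.77,0,0.003,0],[-0.17,-0.04,0.77,0,0.003,0],[-0.17,-0.04,0.77,0,0,0],[-0.17,-0.04,0.77,0,0,0],[0,0,0,0,0,0]]'
python3 -m pendant '[[0,0,0,0,0,0]]'
python3 go.py 0.571 0.155 0.1755 30 0.23
python3 - <<'E'
from h import *
a,_=optics.snapshot("side");b,_=optics.snapshot("top")
cv2.imwrite("pics/pre.png",np.hstack([cv2.resize(a[60:300,80:380],(400,320)),cv2.resize(b[120:360,80:380],(400,320))]))
E
```

```text
clock: 3.93
tool_pos: [0.534, 0.143, 0.2833]
eef_rot: [0.962, 0.111, 0.248, -0.023]
contact_force: [0.1, 0.1, 0.6]
opening: 0.475
finger_force: 0.0
clock: 4.02
tool_pos: [0.5326, 0.1422, 0.2841]
eef_rot: [0.962, 0.108, 0.248, -0.023]
contact_force: [-0.7, -0.4, 0.0]
opening: 0.474
finger_force: 0.0
tcp [0.5326 0.1422 0.2841] shift total [-0.69 -0.2   4.58]
turn total [ 0.0038  0.0061 -0.0014] rows>= 0.18458217820191783
```

View pics/pre.png

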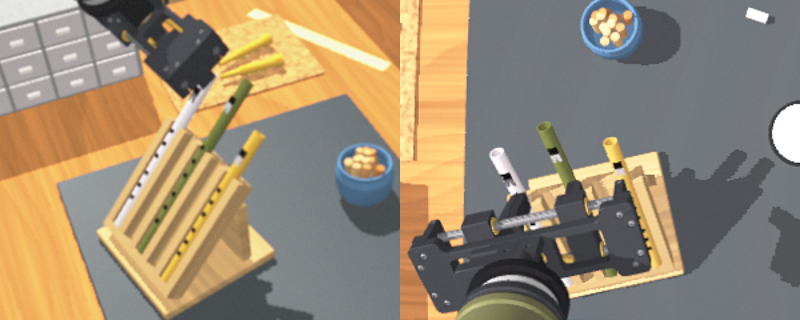

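The picture shows the gripper above the stand, fingers either side of the olive tube, which appears at about (555,150) in the right half. The move fell short, so I'm checking the joints.

```bash
python3 - <<'E'
from h import *
print(r.get_state()["q"].round(3))
E
python3 -m pendant '[[0,0,0.5,0,0,0],[0,0,0,0,0,0],[0,0,0,0,0,0]]'
python3 - <<'E'
from h import *
print(r.get_state()["q"].round(3))
E
python3 go.py 0.571 0.155 0.1755 30 0.23
```

```text
[-0.49   0.396  0.128  2.223  0.929  0.045 -2.652]
clock: 4.37
tool_pos: [0.5384, 0.1443, 0.2771]
eef_rot: [0.963, 0.109, 0.245, -0.023]
contact_force: [-0.9, -0.1, -0.0]
opening: 0.477
finger_force: 0.0
[-0.481  0.419  0.12   2.209  0.934  0.044 -2.654]
tcp [0.5384 0.1443 0.2771] shift total [-0.74 -0.16  4.22]
turn total [ 0.0035  0.0083 -0.0005] rows>= 0.227068574551594
```

Joints 6 and 7 are at their limits: the wrist is nearly straight. Tilting forward needs the other wrist branch (J5 near π) with the gripper turned half round. I'll back off and flip the wrist in clear space.

```bash
cat > go.py <<'E'
import sys; from h import *
# go.py x y z [tilt heading yaw] (deg, rad, rad): shift (tool axes, units of 25 mm) and turn (units of pi) from the measured pose
a=[float(t) for t in sys.argv[1:]]; s=r.get_state(); C=R.from_quat(s["eef_rot"])
print("q",s["q"].round(2),"tcp",s["tool_pos"].round(4),"shift total",(C.inv().apply(np.array(a[:3])-s["tool_pos"])/.025).round(2))
if len(a)>3:
    h=R.from_euler("z",a[4])
    T=h*R.from_euler("y",-a[3],degrees=True)*h.inv()*R.from_euler("z",a[5])*R.from_euler("x",np.pi)
    v=(C.inv()*T).as_rotvec(); print("turn total",(v/np.pi).round(4),"rows>=",(np.degrees(np.linalg.norm(v))/7.16).round(1))
    z=C.apply([0,0,1]); print("now tilt",np.degrees(np.arccos(-z[2])).round(1),"heading",np.arctan2(z[1],z[0]).round(2))
E
python3 -m pendant '[[0,0,-0.9,0,0,0],[0,0,-0.9,0,0,0],[0,0,-0.9,0,-0.02,0],[0,0,-0.9,0,-0.03,0],[0,0,0,0,-0.03,0]]'
python3 -m pendant '[[0,0,0,0,-0.03,0],[0,0,0,0,-0.03,0],[0,0,0,0,-0.025,0],[0,0,0,0,0,0]]'
python3 go.py 0.5 0.0 0.38 0 0 0.23
```

```text
clock: 4.78
tool_pos: [0.5016, 0.1351, 0.3516]
eef_rot: [0.984, 0.11, 0.139, -0.009]
contact_force: [2.7, 1.1, -1.3]
opening: 0.473
finger_force: 0.0
clock: 5.12
tool_pos: [0.5062, 0.1348, 0.3476]
eef_rot: [0.994, 0.108, 0.006, 0.006]
contact_force: [1.2, 0.2, 0.7]
opening: 0.472
finger_force: 0.0
q [ 0.02  0.46 -0.59  1.71  0.31  1.05 -2.03] tcp [0.5062 0.1348 0.3476] shift total [-1.38  5.23 -1.24]
turn total [ 0.0042 -0.0037 -0.0046] rows>= 0.2
now tilt 1.0 heading -0.64
```

```bash
python3 -m pendant '[[-0.23,0.87,-0.2,0,0,0],[-0.23,0.87,-0.2,0,0,0],[-0.23,0.87,-0.2,0,0,0],[-0.23,0.87,-0.2,0,0,0],[-0.23,0.87,-0.2,0,0,0]]'
python3 -m pendant '[[-0.23,0.87,-0.2,0,0,0],[0,0,0,0,0,0.038],[0,0,0,0,0,0.038],[0,0,0,0,0,0.038],[0,0,0,0,0,0.038]]'
python3 go.py 0.5 0.0 0.38 0 0 -2.91
```

```text
clock: 5.53
tool_pos: [0.4976, 0.0215, 0.3742]
eef_rot: [0.994, 0.109, 0.008, 0.007]
contact_force: [0.9, -0.1, -0.4]
opening: 0.478
finger_force: 0.0
clock: 5.95
tool_pos: [0.4968, -0.0001, 0.3794]
eef_rot: [0.991, -0.132, 0.009, 0.005]
contact_force: [0.7, -0.2, 0.9]
opening: 0.477
finger_force: 0.0
q [ 0.22  0.37 -0.47  1.73  0.21  1.07 -2.16] tcp [ 4.968e-01 -1.000e-04  3.794e-01] shift total [ 0.12 -0.04 -0.02]
turn total [-0.0074 -0.0055  0.8417] rows>= 21.2
now tilt 1.2 heading -0.66
```

```bash
python3 -m pendant '[[0,0,0,0,0,0.038],[0,0,0,0,0,0.038],[0,0,0,0,0,0.038],[0,0,0,0,0,0.038],[0,0,0,0,0,0.038]]'
python3 go.py 0.5 0.0 0.38 0 0 -2.91
```

```text
clock: 6.37
tool_pos: [0.4967, -0.0, 0.3792]
eef_rot: [0.909, -0.416, 0.01, 0.002]
contact_force: [-1.3, -0.1, -0.5]
opening: 0.475
finger_force: 0.0
q [ 0.08  0.35 -0.26  1.74  0.12  1.05 -2.66] tcp [ 0.4967 -0.      0.3792] shift total [ 0.09 -0.1  -0.03]
turn total [-0.0074 -0.0025  0.6532] rows>= 16.4
now tilt 1.2 heading -0.64
```

```bash
python3 -m pendant '[[0,0,0,0,0,-0.0385],[0,0,0,0,0,-0.0385],[0,0,0,0,0,-0.0385],[0,0,0,0,0,-0.0385],[0,0,0,0,0,-0.0385]]' >/dev/null
python3 -m pendant '[[0,0,0,0,0,-0.0385],[0,0,0,0,0,-0.0385],[0,0,0,0,0,-0.0385],[0,0,0,0,0,-0.0385],[0,0,0,0,0,-0.0385]]' >/dev/null
python3 -m pendant '[[0,0,0,0,0,-0.0385],[0,0,0,0,0,-0.0385],[0,0,0,0,0,-0.0385],[0,0,0,0,0,-0.0385],[0,0,0,0,0,-0.0385]]' >/dev/null
python3 -m pendant '[[0,0,0,0,0,-0.0385],[0,0,0,0,0,-0.0385],[0,0,0,0,0,-0.0385],[0,0,0,0,0,-0.0385],[0,0,0,0,0,-0.0385]]' 
python3 go.py 0.5 0.0 0.38 0 0 -2.91
python3 -m pendant '[[0,0,0,0,0,-0.0385],[0,0,0,0,0,-0.0385],[0,0,0,0,0,-0.0385],[0,0,0,0,0,-0.0385],[0,0,0,0,0,-0.0385]]' >/dev/null
python3 -m pendant '[[0,0,0,0,0,-0.0385],[0,0,0,0,0,-0.0385],[0,0,0,0,0,-0.0385],[0,0,0,0,0,-0.0385],[0,0,0,0,0,-0.0385]]' 
python3 go.py 0.5 0.0 0.38 0 0 -2.91
python3 go.py 0.5 0.0 0.38 45 -1.57 -2.91
```

```text
clock: 8.03
tool_pos: [0.4968, 0.0002, 0.3793]
eef_rot: [0.708, 0.707, 0.001, 0.011]
contact_force: [0.5, -0.2, -0.4]
opening: 0.472
finger_force: 0.0
q [ 0.47  0.45 -0.88  1.72  0.4   1.14 -0.53] tcp [4.968e-01 2.000e-04 3.793e-01] shift total [-0.01  0.13 -0.03]
turn total [-1.000e-04  7.900e-03 -5.742e-01] rows>= 14.4
now tilt 1.2 heading -0.68
clock: 8.87
tool_pos: [0.4969, 0.0003, 0.3792]
eef_rot: [0.18, 0.984, -0.005, 0.009]
contact_force: [-0.1, -0.1, 0.2]
opening: 0.474
finger_force: 0.0
q [ 0.63  0.56 -1.22  1.72  0.58  1.26  0.48] tcp [4.969e-01 3.000e-04 3.792e-01] shift total [-0.12  0.03 -0.03]
turn total [-0.0041  0.0057 -0.1891] rows>= 4.8
now tilt 1.2 heading -0.69
q [ 0.63  0.56 -1.22  1.72  0.58  1.26  0.48] tcp [4.969e-01 3.000e-04 3.792e-01] shift total [-0.12  0.03 -0.03]
turn total [ 0.2489 -0.0114 -0.1816] rows>= 7.8
now tilt 1.2 heading -0.69
```

```bash
python3 -m pendant '[[0,0,0,0.032,-0.01,-0.012],[0,0,0,0.032,-0.01,-0.012],[0,0,0,0.032,-0.01,-0.012],[0,0,0,0.032,-0.01,-0.012],[0,0,0,0.032,-0.01,-0.012]]'
python3 go.py 0.5 0.0 0.38 55 -0.8 -2.91
```

```text
clock: 9.28
tool_pos: [0.4976, 0.0005, 0.3802]
eef_rot: [0.086, 0.959, -0.265, 0.041]
contact_force: [-0.1, -0.1, -1.0]
opening: 0.474
finger_force: 0.0
q [ 0.19  0.58 -1.02  1.74  0.86  1.59  0.33] tcp [0.4976 0.0005 0.3802] shift total [-0.1   0.    0.02]
turn total [ 0.0579 -0.1896 -0.0739] rows>= 5.3
now tilt 31.2 heading -1.51
```

```bash
python3 -m pendant '[[0,0,0,0.0095,-0.0315,-0.012],[0,0,0,0.0095,-0.0315,-0.012],[0,0,0,0.0095,-0.0315,-0.012],[0,0,0,0.0095,-0.0315,-0.012],[0,0,0,0.0095,-0.0315,-0.012]]'
python3 go.py 0.5 0.0 0.38 60 -0.4 -2.91
```

```text
clock: 9.7
tool_pos: [0.497, 0.0009, 0.3799]
eef_rot: [-0.07, 0.902, -0.348, 0.244]
contact_force: [0.4, -0.9, -0.1]
opening: 0.476
finger_force: 0.0
q [ 0.05  0.5  -1.02  2.17  1.26  1.47  0.05] tcp [0.497  0.0009 0.3799] shift total [-0.1  -0.03  0.08]
turn total [-0.0456 -0.1286  0.0394] rows>= 3.6
now tilt 50.3 heading -0.88
```

```bash
python3 -m pendant '[[0,0,0,-0.011,-0.032,0.01],[0,0,0,-0.011,-0.032,0.01],[0,0,0,-0.011,-0.032,0.01],[0,0,0,-0.011,-0.032,0.01]]'
python3 go.py 0.5 0.0 0.38 55 0.23 -2.91
```

```text
clock: 10.03
tool_pos: [0.4962, 0.0005, 0.3802]
eef_rot: [-0.097, 0.861, -0.248, 0.434]
contact_force: [-0.1, -0.4, -1.6]
opening: 0.47
finger_force: 0.0
q [ 0.11  0.46 -1.09  2.56  1.72  1.38 -0.5 ] tcp [0.4962 0.0005 0.3802] shift total [-0.08 -0.01  0.13]
turn total [-0.1703 -0.0274  0.0865] rows>= 4.9
now tilt 60.0 heading -0.41
```

```bash
python3 go.py 0.64 0.03 0.38 55 0.23 -2.91
```

```text
q [ 0.11  0.46 -1.09  2.56  1.72  1.38 -0.5 ] tcp [0.4962 0.0005 0.3802] shift total [-3.92  1.29  4.18]
turn total [-0.1703 -0.0274  0.0865] rows>= 4.9
now tilt 60.0 heading -0.41
```

```bash
python3 -m pendant '[[-0.65,0.21,0.7,0,0,0],[-0.65,0.21,0.7,0,0,0],[-0.65,0.21,0.7,0,0,0],[-0.65,0.21,0.7,0,0,0],[-0.65,0.21,0.7,0,0,0]]'
python3 -m pendant '[[-0.65,0.21,0.7,0,0,0],[0,0,0,-0.032,-0.005,0.016],[0,0,0,-0.032,-0.005,0.016],[0,0,0,-0.032,-0.005,0.016],[0,0,0,-0.032,-0.005,0.016]]'
python3 go.py 0.64 0.03 0.38 50 0.23 -2.91
```

```text
clock: 10.45
tool_pos: [0.6178, 0.0232, 0.3784]
eef_rot: [-0.097, 0.861, -0.25, 0.432]
contact_force: [-0.1, 0.4, 0.5]
opening: 0.475
finger_force: 0.0
clock: 10.87
tool_pos: [0.6397, 0.0296, 0.3788]
eef_rot: [-0.104, 0.885, -0.023, 0.453]
contact_force: [0.9, -0.2, -0.3]
opening: 0.479
finger_force: 0.0
q [ 0.62  0.6  -1.22  2.23  2.11  0.81 -0.27] tcp [0.6397 0.0296 0.3788] shift total [-0.05  0.01 -0.02]
turn total [-0.0427  0.0186  0.0207] rows>= 1.3
now tilt 54.0 heading 0.07
```

```bash
python3 -m pendant '[[0,0,0,-0.02,0.012,0.01],[0,0,0,-0.023,0.017,0.01],[0,0,0,0,0.017,0],[0,0,0,0,0,0]]'
python3 go.py 0.545 0.149 0.33 45 0.23 -2.91
```

```text
clock: 11.2
tool_pos: [0.6421, 0.026, 0.3802]
eef_rot: [-0.102, 0.917, 0.04, 0.382]
contact_force: [0.4, 0.1, 1.2]
opening: 0.48
finger_force: 0.0
q [ 0.66  0.53 -1.09  2.07  1.72  0.42  0.09] tcp [0.6421 0.026  0.3802] shift total [ 3.33  5.65 -0.53]
turn total [-0.0034  0.0012 -0.0019] rows>= 0.1
now tilt 45.2 heading 0.21
```

```bash
python3 -m pendant '[[0.48,0.81,-0.08,0,0,0],[0.48,0.81,-0.08,0,0,0],[0.48,0.81,-0.08,0,0,0],[0.48,0.81,-0.08,0,0,0],[0.48,0.81,-0.08,0,0,0]]'
python3 -m pendant '[[0.48,0.81,-0.08,0,0,0],[0.48,0.81,-0.08,0,0,0],[0,0,0,0,0,0]]'
python3 go.py 0.545 0.149 0.27 45 0.23 -2.91
```

```text
clock: 11.62
tool_pos: [0.569, 0.1174, 0.3423]
eef_rot: [-0.106, 0.917, 0.042, 0.383]
contact_force: [0.3, -0.5, 0.4]
opening: 0.475
finger_force: 0.0
clock: 11.87
tool_pos: [0.5387, 0.1562, 0.3275]
eef_rot: [-0.11, 0.917, 0.045, 0.382]
contact_force: [-0.8, -0.2, 0.1]
opening: 0.476
finger_force: 0.0
q [ 0.35  0.58 -1.25  2.36  1.94  0.87 -0.5 ] tcp [0.5387 0.1562 0.3275] shift total [ 1.51 -0.33  1.75]
turn total [0.0013 0.0012 0.0017] rows>= 0.1
now tilt 45.2 heading 0.24
```

Good: the wrist is flipped and the pose is tracking. Descend to pre-grasp.

```bash
python3 -m pendant '[[0.5,-0.11,0.58,0,0,0],[0.5,-0.11,0.58,0,0,0],[0.5,-0.11,0.58,0,0,0],[0,0,0,0,0,0]]'
python3 go.py 0.575 0.156 0.178 45 0.23 -2.91
python3 - <<'E'
from h import *
a,_=optics.snapshot("side");b,_=optics.snapshot("top")
cv2.imwrite("pics/pre2.png",np.hstack([cv2.resize(a[60:300,80:380],(400,320)),cv2.resize(b[120:360,80:380],(400,320))]))
E
```

```text
clock: 12.2
tool_pos: [0.5475, 0.1428, 0.2675]
eef_rot: [-0.105, 0.918, 0.042, 0.38]
contact_force: [-0.9, 0.0, -0.5]
opening: 0.477
finger_force: 0.0
q [ 0.29  0.74 -1.2   2.43  2.1   1.03 -0.62] tcp [0.5475 0.1428 0.2675] shift total [1.68 0.28 3.38]
turn total [-0.0015 -0.0005 -0.0007] rows>= 0.0
now tilt 44.9 heading 0.22
```

View pics/pre2.png

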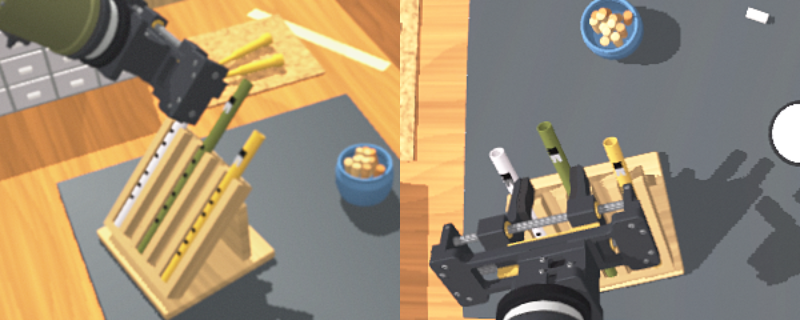

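The gripper straddles the olive tube, fingers near (518,210) and (580,195) in the right half. The leftward offset matches parallax from their height. Going down to the grasp.

```bash
python3 -m pendant '[[0.8,0.14,0.4,0,0,0],[0.8,0.14,0.4,0,0,0],[0.08,0,0.8,0,0,0],[0,0,0.8,0,0,0],[0,0,0,0,0,0]]'
python3 go.py 0.575 0.156 0.178 45 0.23 -2.91
python3 - <<'E'
from h import *
b,_=optics.snapshot("top")
cv2.imwrite("pics/pre3.png",cv2.resize(b[150:310,120:280],(600,600)))
E
```

```text
clock: 12.72
tool_pos: [0.5621, 0.1528, 0.1984]
eef_rot: [-0.102, 0.917, 0.041, 0.382]
contact_force: [0.1, 0.2, 0.3]
opening: 0.472
finger_force: 0.0
q [ 0.2   0.94 -1.13  2.45  2.24  1.22 -0.71] tcp [0.5621 0.1528 0.1984] shift total [0.21 0.01 0.95]
turn total [-0.0025  0.0013 -0.002 ] rows>= 0.1
now tilt 45.2 heading 0.22
```

View pics/pre3.png

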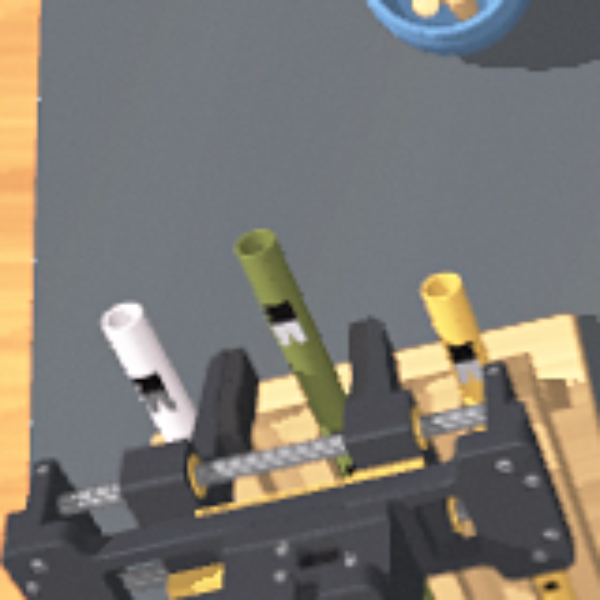

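The olive tube at (330,380) lies between the fingertips at (235,370) and (370,340), clear of both neighbours. Advance the last 24 mm and close.

```bash
python3 -m pendant '[[0.1,0,0.5,0,0,0],[0.11,0,0.45,0,0,0],[0,0,0,0,0,0]]'
python3 -m pendant '[[0,0,0,0,0,0],[0,0,0,0,0,0],[0,0,0,0,0,0],[0,0,0,0,0,0],[0,0,0,0,0,0]]' -1 30
python3 -m pendant '[[0,0,0,0,0,0],[0,0,0,0,0,0]]'
python3 go.py 0.575 0.156 0.178 45 0.23 -2.91
```

```text
clock: 13.02
tool_pos: [0.5738, 0.155, 0.1791]
eef_rot: [-0.103, 0.917, 0.041, 0.383]
contact_force: [0.3, -0.3, 0.7]
opening: 0.473
finger_force: 0.0
clock: 13.43
tool_pos: [0.5733, 0.1554, 0.1791]
eef_rot: [-0.104, 0.917, 0.041, 0.382]
contact_force: [-0.7, -0.0, 1.9]
opening: 0.172
finger_force: 30.0
clock: 13.6
tool_pos: [0.5735, 0.1554, 0.1789]
eef_rot: [-0.104, 0.917, 0.041, 0.382]
contact_force: [-0.9, -0.3, 3.0]
opening: 0.172
finger_force: 30.0
q [ 0.19  0.99 -1.11  2.43  2.28  1.24 -0.69] tcp [0.5735 0.1554 0.1789] shift total [-0.02  0.01  0.07]
turn total [-0.0024  0.0014 -0.0011] rows>= 0.1
now tilt 45.2 heading 0.22
```

```bash
python3 -m pendant '[[-0.4,0,0,0,0,0],[-0.8,0,0,0,0,0],[-0.8,0,0,0,0,0],[-0.8,0,0,0,0,0],[0,0,0,0,0,0]]'
python3 -m pendant '[[-0.6,0,-0.6,0,0,0],[-0.6,0,-0.6,0,0,0],[-0.6,0,-0.6,0,0,0],[-0.6,0,-0.6,0,0,0],[-0.6,0,-0.6,0,0,0]]'
python3 -m pendant '[[-0.6,0,-0.6,0,0,0],[-0.6,0,-0.6,0,0,0],[-0.4,0,-0.4,0,0,0],[0,0,0,0,0,0]]'
python3 go.py 0.63 0.0 0.41 45 0.0 -3.14
python3 - <<'E'
from h import *
a,_=optics.snapshot("side");b,_=optics.snapshot("top")
cv2.imwrite("pics/lift.png",np.hstack([cv2.resize(a[0:360,:480],(400,300)),cv2.resize(b[60:420,0:480],(400,300))]))
E
```

```text
clock: 14.02
tool_pos: [0.6245, 0.1666, 0.2313]
eef_rot: [-0.102, 0.916, 0.041, 0.385]
contact_force: [-0.0, -0.1, 0.8]
opening: 0.172
finger_force: 29.9
clock: 14.43
tool_pos: [0.6197, 0.1657, 0.3329]
eef_rot: [-0.104, 0.918, 0.04, 0.38]
contact_force: [0.7, -0.2, -1.0]
opening: 0.17
finger_force: 29.9
clock: 14.77
tool_pos: [0.6207, 0.1669, 0.3925]
eef_rot: [-0.103, 0.917, 0.04, 0.383]
contact_force: [0.1, 1.1, -0.4]
opening: 0.171
finger_force: 29.9
q [ 0.36  0.52 -1.15  2.06  1.66  0.69 -0.09] tcp [0.6207 0.1669 0.3925] shift total [ 0.31 -6.6  -1.26]
turn total [0.0489 0.0021 0.0505] rows>= 1.8
now tilt 45.3 heading 0.22
```

View pics/lift.png

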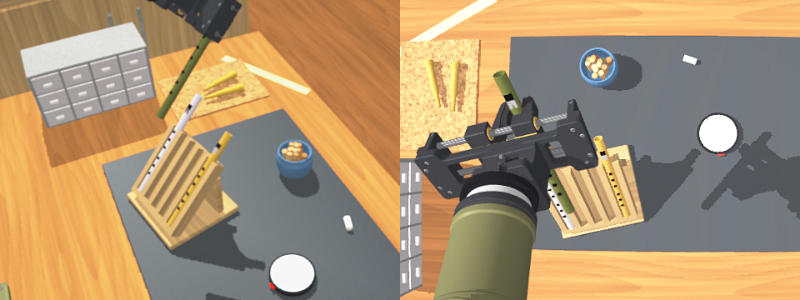

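The lift worked: the olive tube is in the gripper above the stand, and the brass and bright tubes are still in their grooves. Carry it over to the light.

```bash
python3 go.py 0.62 -0.13 0.42; python3 -m pendant '[[0,0,0,0.025,0.001,0.025],[0,0,0,0.025,0.001,0.025],[0,0,0,0,0,0]]'
python3 go.py 0.62 -0.13 0.42 90 0 -3.14
```

```text
q [ 0.36  0.52 -1.15  2.06  1.66  0.69 -0.09] tcp [0.62   0.1658 0.3889] shift total [  1.01 -11.55  -2.67]
clock: 15.12
tool_pos: [0.6194, 0.1704, 0.3888]
eef_rot: [-0.003, 0.925, -0.001, 0.38]
contact_force: [0.8, 0.6, -0.2]
opening: 0.172
finger_force: 29.9
q [ 0.2   0.52 -1.1   2.03  1.58  0.9  -0.26] tcp [0.6194 0.1704 0.3888] shift total [ -0.83 -12.02  -0.88]
turn total [ 0.0011 -0.2515  0.0011] rows>= 6.3
now tilt 44.7 heading 0.0
```

```bash
python3 -m pendant '[[-0.12,-0.9,-0.12,0,0,0],[-0.12,-0.9,-0.12,0,0,0],[-0.12,-0.9,-0.12,0,0,0],[-0.12,-0.9,-0.12,0,0,0],[-0.12,-0.9,-0.12,0,0,0]]'
python3 -m pendant '[[-0.06,-0.9,-0.06,0,0,0],[-0.06,-0.9,-0.06,0,0,0],[-0.06,-0.9,-0.06,0,0,0],[-0.06,-0.9,-0.06,0,0,0],[-0.06,-0.9,-0.06,0,0,0]]'
python3 -m pendant '[[0,-0.9,0,0,0,0],[0,-0.9,0,0,0,0],[0,-0.9,0,0,0,0],[0,-0.4,0,0,0,0],[0,0,0,0,0,0]]'
python3 go.py 0.62 -0.13 0.42 90 0 -3.14
```

```text
clock: 15.53
tool_pos: [0.62, 0.0523, 0.41]
eef_rot: [-0.003, 0.925, -0.002, 0.38]
contact_force: [0.2, 0.0, -1.3]
opening: 0.168
finger_force: 29.9
clock: 15.95
tool_pos: [0.6197, -0.0603, 0.4212]
eef_rot: [-0.002, 0.925, -0.002, 0.38]
contact_force: [-0.4, 0.5, -1.1]
opening: 0.169
finger_force: 29.9
clock: 16.37
tool_pos: [0.6195, -0.1408, 0.4206]
eef_rot: [0.001, 0.925, -0.003, 0.38]
contact_force: [-0.0, 0.8, -0.2]
opening: 0.169
finger_force: 29.9
q [ 1.    0.46 -1.14  2.    1.34  0.37  0.49] tcp [ 0.6195 -0.1408  0.4206] shift total [0.   0.43 0.03]
turn total [-0.0017 -0.2521  0.0003] rows>= 6.3
now tilt 44.6 heading -0.01
```

```bash
python3 -m pendant '[[0,0,0,0,-0.0315,0],[0,0,0,0,-0.0315,0],[0,0,0,0,-0.0315,0],[0,0,0,0,-0.0315,0]]'
python3 -m pendant '[[0,0,0,0,-0.0315,0],[0,0,0,0,-0.0315,0],[0,0,0,0,-0.0315,0],[0,0,0,0,-0.0315,0],[0,0,0,0,0,0]]'
python3 go.py 0.628 -0.131 0.32 90 0 -3.14
```

```text
clock: 16.7
tool_pos: [0.6195, -0.1454, 0.4165]
eef_rot: [0.001, 0.891, -0.019, 0.453]
contact_force: [-0.3, 0.1, -1.9]
opening: 0.171
finger_force: 29.9
clock: 17.12
tool_pos: [0.6169, -0.1466, 0.407]
eef_rot: [-0.002, 0.794, -0.017, 0.608]
contact_force: [-1.1, 0.3, -2.5]
opening: 0.17
finger_force: 29.9
q [ 1.06  0.87 -1.4   2.44  2.72  1.14 -0.54] tcp [ 0.6169 -0.1466  0.407 ] shift total [3.23 0.73 1.32]
turn total [-0.0066 -0.0839  0.0078] rows>= 2.1
now tilt 74.9 heading -0.03
```

```bash
python3 -m pendant '[[0,0,0,-0.002,-0.028,0.003],[0,0,0,-0.002,-0.028,0.003],[0,0,0,-0.002,-0.028,0.003],[0,0,0,0,0,0]]'
python3 go.py 0.628 -0.131 0.32 90 0 -3.14
```

```text
clock: 17.45
tool_pos: [0.6198, -0.1475, 0.4078]
eef_rot: [0.002, 0.708, -0.002, 0.707]
contact_force: [-0.0, -0.0, -2.5]
opening: 0.17
finger_force: 29.9
q [ 1.    1.12 -1.36  2.53  3.09  1.48 -0.49] tcp [ 0.6198 -0.1475  0.4078] shift total [3.51 0.66 0.33]
turn total [-0.0017 -0.0004 -0.0003] rows>= 0.0
now tilt 89.9 heading -0.01
```

```bash
cat > meas.py <<'E'
import sys; from h import *
M={};I=[]
for n in("side","top"):
    p,_=optics.snapshot(n); I.append(p); l,s,c=olive(p)
    print(n,[(i,s[i].tolist()) for i in range(1,len(s)) if s[i,4]>40])
cv2.imwrite(sys.argv[1],np.hstack([cv2.resize(a,(400,300)) for a in I]))
print(r.get_state()["tool_pos"].round(4))
E
python3 meas.py pics/up.png
```

```text
side [(1, [358, 98, 18, 49, 545]), (2, [54, 162, 166, 135, 7482]), (4, [351, 168, 19, 101, 670]), (8, [18, 183, 80, 31, 286]), (16, [8, 225, 33, 14, 179]), (20, [5, 239, 21, 35, 142]), (36, [0, 272, 121, 208, 13051]), (48, [0, 297, 22, 45, 204]), (83, [102, 426, 22, 54, 312])]
top [(1, [438, 184, 32, 26, 469]), (2, [404, 205, 16, 17, 178]), (3, [406, 376, 8, 65, 180]), (21, [469, 386, 13, 67, 128]), (95, [462, 425, 6, 49, 76]), (147, [472, 454, 12, 22, 67]), (178, [478, 469, 16, 11, 64])]
[ 0.6199 -0.147   0.4134]
```

View pics/up.png

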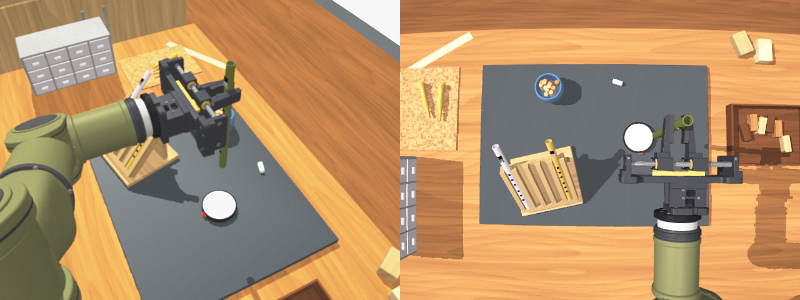

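The tube is upright, window end up. In the side view it runs from full-resolution (367,98) down to (360,269), and in the top view from (454,197) to (412,213). Measuring its axis and foot.

```bash
cat > foot.py <<'E'
from h import *
L=np.array([.6093,-.131,.029])
def px(n,boxes):
    p,_=optics.snapshot(n); l,s,c=olive(p); out=[]
    for i in range(1,len(s)):
        x,y=c[i]
        if s[i,4]>60 and boxes[0]<x<boxes[2] and boxes[1]<y<boxes[3]:
            b,a=np.where(l==i); out.append(np.c_[a,b].astype(float)); 
    return np.vstack(out)
def run(sb,tb):
    M={"side":px("side",sb),"top":px("top",tb)}
    p,d=axis(M)
    for n in M:
        a=along(n,M[n],p,d); f=p+d*a.min(); print(n,"foot",f.round(4),"mouth",(p+d*a.max()).round(4),"len",np.ptp(a).round(4))
        if n=="side": F=f
    print("tilt deg",np.degrees(np.arccos(d[2])).round(1),"d",d.round(3))
    t=r.get_state()["tool_pos"]; print("tcp",t.round(4),"tcp-foot",(t-F).round(4),"TCP target for foot at 25 mm over light",(L+[0,0,.025]+t-F).round(4))
import sys; b=[float(v) for v in sys.argv[1:]]; run(b[:4],b[4:])
E
python3 foot.py 340 90 385 300  395 175 475 225
```

```text
side foot [ 0.6047 -0.148   0.2046] mouth [ 0.6045 -0.1479  0.4754] len 0.2708
top foot [ 0.6047 -0.148   0.1727] mouth [ 0.6045 -0.1479  0.4945] len 0.3218
tilt deg 0.0 d [-0.001  0.     1.   ]
tcp [ 0.6197 -0.1471  0.4167] tcp-foot [0.015  0.0009 0.2121] TCP target for foot at 25 mm over light [ 0.6243 -0.1301  0.2661]
```

```bash
python3 go.py 0.6243 -0.130 0.32 90 0 -3.14
```

```text
q [ 1.    1.1  -1.36  2.53  3.08  1.48 -0.49] tcp [ 0.6197 -0.1471  0.4167] shift total [3.86 0.72 0.14]
turn total [-0.0023  0.003   0.0022] rows>= 0.1
now tilt 90.5 heading -0.01
```

```bash
python3 -m pendant '[[0.6,0.14,0.05,0,0,0],[0.8,0.14,0.05,0,0,0],[0.8,0.14,0.05,0,0,0],[0.8,0.15,0,0,0,0],[0.8,0.15,0,0,0,0]]'
python3 -m pendant '[[0,0,0,0,0,0],[0,0,0,0,0,0],[0,0,0,0,0,0],[0,0,0,0,0,0]]'
python3 go.py 0.6243 -0.130 0.29 90 0 -3.14
python3 meas.py pics/low.png
```

```text
clock: 18.07
tool_pos: [0.6248, -0.1305, 0.3218]
eef_rot: [-0.001, 0.703, -0.007, 0.711]
contact_force: [-0.5, -1.1, -0.7]
opening: 0.168
finger_force: 29.9
clock: 18.4
tool_pos: [0.6243, -0.1307, 0.3226]
eef_rot: [0.0, 0.703, -0.006, 0.712]
contact_force: [0.8, 0.2, -1.2]
opening: 0.172
finger_force: 29.9
q [ 0.92  1.42 -1.33  2.56  3.25  1.65 -0.25] tcp [ 0.6243 -0.1307  0.3226] shift total [ 1.3   0.04 -0.02]
turn total [-0.0027  0.004   0.0021] rows>= 0.1
now tilt 90.7 heading -0.01
side [(1, [352, 152, 14, 42, 444]), (4, [349, 212, 14, 85, 625]), (5, [108, 221, 121, 133, 4859]), (32, [94, 252, 25, 16, 60]), (40, [53, 264, 25, 9, 58]), (53, [0, 289, 123, 130, 3358]), (73, [156, 361, 72, 64, 535]), (89, [0, 406, 72, 74, 2673])]
top [(1, [406, 192, 23, 22, 275]), (3, [385, 210, 7, 10, 44]), (5, [435, 357, 7, 21, 51]), (14, [377, 362, 7, 72, 133]), (50, [432, 379, 8, 42, 71]), (123, [598, 424, 42, 19, 200]), (155, [524, 429, 19, 7, 43]), (197, [578, 433, 15, 23, 79]), (211, [497, 434, 17, 9, 42]), (233, [449, 436, 43, 7, 139])]
[ 0.6242 -0.1307  0.3218]
```

View pics/low.png

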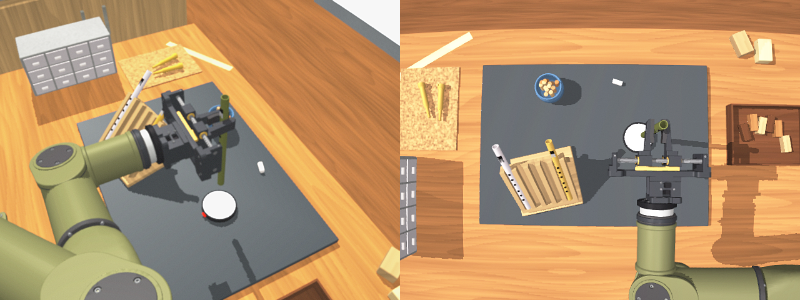

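The tube stands over the light in the side view, foot at about (356,296) full resolution with the light below it. The top view shows it near the light's middle. Lower in small steps, as J4 is near its limit.

```bash
python3 -m pendant '[[0.45,0,0,0,0.002,0],[0.45,0,0,0,0.002,0],[0.4,0,0,0,0,0],[0,0,0,0,0,0],[0,0,0,0,0,0]]'
python3 go.py 0.6243 -0.130 0.26 90 0 -3.14
python3 foot.py 335 120 385 320  380 175 440 230
```

```text
clock: 18.92
tool_pos: [0.6241, -0.1306, 0.2855]
eef_rot: [0.001, 0.709, -0.005, 0.705]
contact_force: [0.4, -0.7, -0.6]
opening: 0.17
finger_force: 29.9
q [ 0.91  1.49 -1.28  2.55  3.32  1.65 -0.23] tcp [ 0.6241 -0.1306  0.2855] shift total [1.02 0.03 0.01]
turn total [-0.0027 -0.0018  0.0009] rows>= 0.1
now tilt 89.7 heading -0.01
side foot [ 0.6043 -0.1366  0.0862] mouth [ 0.6094 -0.1307  0.3484] len 0.2623
top foot [ 0.6068 -0.1337  0.2152] mouth [ 0.61   -0.13    0.3793] len 0.1641
tilt deg 1.7 d [0.019 0.023 1.   ]
tcp [ 0.6242 -0.1305  0.2869] tcp-foot [0.0199 0.0061 0.2007] TCP target for foot at 25 mm over light [ 0.6292 -0.1249  0.2547]
```

```bash
python3 -m pendant '[[0.3,0.06,0.06,0,0,0],[0.4,0.06,0.06,0,0,0],[0.36,0,0,0,0,0],[0,0,0,0,0,0],[0,0,0,0,0,0]]'
python3 -m pendant '[[0,0,0,0,0,0],[0,0,0,0,0,0],[0,0,0,0,0,0]]'
python3 foot.py 335 120 385 330  375 175 440 230
python3 meas.py pics/fin.png; python3 go.py 0.627 -0.127 0.26 90 0 -3.14
```

```text
clock: 19.43
tool_pos: [0.6271, -0.1277, 0.2597]
eef_rot: [0.001, 0.709, -0.005, 0.705]
contact_force: [-0.5, 0.5, -0.1]
opening: 0.175
finger_force: 29.9
clock: 19.68
tool_pos: [0.6271, -0.1277, 0.261]
eef_rot: [0.001, 0.708, -0.005, 0.706]
contact_force: [-0.2, -0.3, -1.2]
opening: 0.173
finger_force: 29.9
side foot [ 0.608  -0.1344  0.0625] mouth [ 0.6121 -0.1276  0.3249] len 0.2625
top foot [ 0.6099 -0.1312  0.1867] mouth [ 0.6126 -0.1267  0.3573] len 0.1707
tilt deg 1.7 d [0.016 0.026 1.   ]
tcp [ 0.6271 -0.1277  0.2608] tcp-foot [0.0191 0.0067 0.1983] TCP target for foot at 25 mm over light [ 0.6284 -0.1243  0.2523]
side [(1, [351, 189, 15, 38, 376]), (4, [347, 244, 14, 74, 426]), (6, [128, 254, 108, 136, 4356]), (20, [74, 273, 65, 33, 148]), (44, [0, 322, 161, 140, 4576]), (55, [169, 399, 81, 67, 629]), (63, [0, 412, 107, 68, 2672])]
top [(1, [396, 195, 20, 20, 222]), (26, [420, 357, 7, 17, 56]), (31, [413, 365, 4, 31, 54]), (34, [370, 369, 6, 46, 76]), (39, [420, 374, 6, 24, 57]), (77, [420, 405, 34, 17, 163]), (78, [571, 405, 20, 9, 56]), (81, [615, 404, 25, 10, 63]), (91, [469, 409, 43, 6, 71]), (105, [441, 410, 31, 6, 66]), (173, [455, 416, 30, 5, 77]), (434, [636, 451, 4, 29, 71]), (482, [451, 468, 75, 12, 171]), (488, [528, 469, 15, 7, 44])]
[ 0.6271 -0.1277  0.2607]
q [ 0.91  1.55 -1.24  2.53  3.39  1.65 -0.2 ] tcp [ 0.6271 -0.1277  0.2607] shift total [ 0.03  0.03 -0.01]
turn total [-0.0026 -0.0011  0.0012] rows>= 0.1
now tilt 89.8 heading -0.01
```

View pics/fin.png

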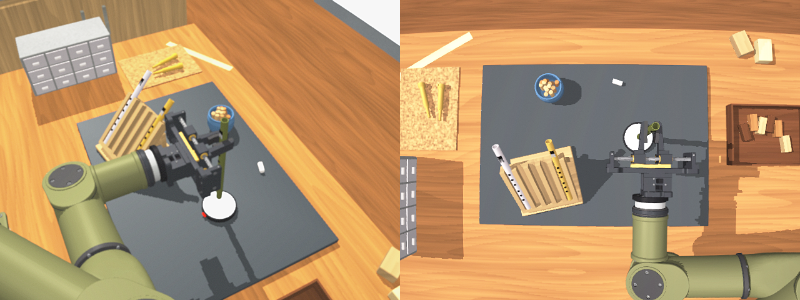

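The foot is over the light's middle (side view (355,318) full resolution, light at (351,328)), about 26–33 mm up. The jar, insert and other tubes are unmoved. Lower it 5 mm, settle and hand in.

```bash
python3 -m pendant '[[0.1,0.04,0,0,0,0],[0.1,0.04,0,0,0,0],[0,0,0,0,0,0],[0,0,0,0,0,0],[0,0,0,0,0,0]]'
python3 -m pendant '[[0,0,0,0,0,0],[0,0,0,0,0,0],[0,0,0,0,0,0],[0,0,0,0,0,0],[0,0,0,0,0,0]]'
python3 foot.py 335 120 385 330  375 175 440 230
python3 - <<'E'
from h import *
print(np.abs(r.get_state()["qd"]).max()); print(r.finish_job())
E
```

```text
clock: 20.3
tool_pos: [0.6271, -0.1256, 0.2553]
eef_rot: [0.001, 0.708, -0.005, 0.706]
contact_force: [-0.5, -0.4, -0.9]
opening: 0.169
finger_force: 29.9
clock: 20.72
tool_pos: [0.6271, -0.1257, 0.2554]
eef_rot: [0.001, 0.708, -0.005, 0.706]
contact_force: [0.1, -0.5, -1.6]
opening: 0.176
finger_force: 29.9
side foot [ 0.6076 -0.1328  0.0577] mouth [ 0.6122 -0.1256  0.3185] len 0.2609
top foot [ 0.6097 -0.1296  0.1751] mouth [ 0.6128 -0.1247  0.3511] len 0.1762
tilt deg 1.9 d [0.018 0.028 0.999]
tcp [ 0.6271 -0.1258  0.2554] tcp-foot [0.0195 0.0071 0.1977] TCP target for foot at 25 mm over light [ 0.6288 -0.1239  0.2517]
0.002462001142883402
the job is handed in; nothing more can be done
None
```

I handed the job in with the olive tube held still, mouth end up, about 2° off vertical and within a few millimetres of the light's middle, its foot about 2–3 cm above it; the other tubes, the jar and the insert looked unmoved in the last pictures, and no verdict came back.

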